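# Park the airbrush compressor just past compression

## Task

The little airbrush compressor on the bench has been bled down; get it ready for an easy start. First swing its bleed cock fully shut, then take the flywheel by its knob and turn it slowly anticlockwise (seen from above) against the compression, by feel: when the resistance has risen to its peak and died away again, stop and let go just past the top, where the wheel stays by itself instead of springing back or being driven on. Do not spin the wheel or force anything, and leave the other things on the bench where they are.

Things in the scene. Friction and masses are not known exactly. Their poses are not given: they have to be found in the camera images.
- compressor: small airbrush compressor: grey motor can, aluminium crankcase on it, vertical shaft with a flat flywheel on top, finned cylinder pointing to its own -y. Origin under the shaft axis at bench level; z up. It gives about 1 mm sideways per 6 N on rubber mounts. Its crank pin, hidden inside, 7 mm off the shaft, points along -y at the top of compression and away from -y half a turn off
- mount_tray: dark steel tray (145 x 215 mm, 16 mm high with its feet), fixed to the bench, that carries the compressor on four rubber mounts; origin where the compressor's is while nothing pushes it. A shove of over 25 N (4 mm) is too rough for the mounts
- bleed_cock (a joint): angle of the quarter-turn bleed cock at the outer end of the cylinder: 0 = open (lever along the cylinder, pointing outwards to the compressor's -y), 1.57 = fully shut, on its stop (lever pointing to the compressor's -x). Shutting turns it clockwise seen from above; about 3 N at the peg moves it and it stays where it is left. Open, the wheel meets no compression
- cock_pivot (a point): point on the cock lever's vertical pivot axis, level with cock_peg; at (0, -132, 126) mm in the compressor's frame
- cock_peg (a point): middle of the upright black peg at the end of the cock lever, 46 mm from the pivot: 12 mm across, from 111 to 139 mm above the bench; this point is 126 mm up
- flywheel: aluminium flywheel, 132 mm across, top face 128 mm above the bench; origin on the shaft axis, own x towards the knob. It is clamped on the shaft at any angle, so its position does not tell where the compression is. The top comes 115 to 240 degrees anticlockwise (seen from above) of where it starts
- wheel_hub (a point): point on the flywheel's vertical axis, 128 mm above the bench. Turning meets a steady drag, about 4 N at the knob, and with the cock shut also the air: from some 100 degrees before the top, most (about 6 N more) about 45 degrees before it, fading to nothing at the top; past it the air pushes onward likewise. Drag alone holds the wheel within about 20 degrees of the top
- knob_mid (a point): middle of the flywheel's upright black spinner knob, 50 mm from the wheel's axis; it turns freely on its stud, so it can be held and led round without turning the hand. 23 mm across (waist 21), from 131 to 166 mm above the bench; this point is 149 mm up
- vial_0: bystander: clear vial with a white cap, 29 mm across, 52 mm tall; origin at the centre of its underside; leave it where it is
- vial_1: bystander: clear vial with a black cap, 29 mm across, 52 mm tall; origin at the centre of its underside; leave it where it is
- tape_roll: bystander: roll of tape, 96 mm across, 48 mm tall; origin at the centre of its underside; leave it where it is
- cutters: bystander: side cutters with blue grips, 43 x 116 x 13 mm, lying flat; origin at the centre of its underside; leave it where it is
- glue_tube: bystander: glue tube, 30 x 113 x 23 mm, lying; origin at the centre of its underside; leave it where it is
- stone_labradorite: bystander: dark oval stone, 21 x 33 x 17 mm; origin at the centre of its underside; leave it where it is

How it is judged:
By the outcome, as a careful person would: the job done as asked, in the order asked, and still so for the second after the job is handed in, with the robot touching nothing.
It also fails if it takes over 72 s, if anything falls off the work surface, if the arm or the gripper's body presses on something with over 40 N, if the wrist force passes 120 N, or if a joint passes its speed limit or range.

## Robot

A 6-joint arm with a two-finger parallel gripper is mounted at the origin on the work surface; the furniture and walls round the work are solid. World frame = base frame: x ahead of the robot, y to its left, z up, the work surface at z = 0. Lengths are in m, angles in rad, forces in N, time in s.
With the tool pointing down it reaches from about 0.35 to 0.85 m from the base axis. Payload 8.1 kg.
Tool frame: the origin (TCP) lies midway between the tips of the shut fingers; the grasp point (between the pads) lies 19 mm behind it; z points along the fingers, y is the line along which they close (so a half turn about z gives the same grasp; the last joint's range is limited). The gripper opens to 93 mm and grips with 3 to 60 N. Pads are 15 mm wide; open, the fingers measure 128 mm over their backs; the gripper's body (75 mm by 188 mm) begins 65 mm behind the grasp point.
Start: joints at [1.115, 0.13, 1.488, -0, 1.523, -0.085], TCP at [0.217, 0.559, 0.219] pointing down, gripper open.
Joint ranges: [-2.96, 2.96], [-0.89, 2.26], [0.02, 2.5], [-1.34, 4.48], [0, 2.73], [-2.66, 2.66]. Speed limits (rad/s): [2.39, 2.39, 2.79, 3.14, 3.14, 3.14].

## Interface

Orientations are given as a rotation vector (axis times angle).
In Python, from plant import read_state, read_camera, camera_model, close_job gives the robot as it stands. The module is installed in compiled form; this text tells all that it offers.
- The arm moves only by the tool carry_out, never from a script. Its argument "moves" is a list of rows, each an object of numbers: "jaw": the finger opening in m, from 0 to 0.093; "dx", "dy", "dz": the shift along the tool's x, y, z in m; "yaw": the turn about the tool's z in rad. In form: [{"jaw": .., "dx": .., "dy": .., "dz": .., "yaw": ..}, ...]. A call has 1 to 8 rows; each row shifts and turns the commanded pose from where the row before left it, along the tool's axes as they then stand; what a row does not reach is not made up. A row lasts 1/8 s, in which the tool goes at most 62.5 mm and 10.7 degrees, less where a joint would pass 70% of its speed; a pose out of reach is approached as far as the arm can. A call is refused whole if a number of a shift passes 0.0625 or a number of a turn 0.188, either way. A call with a gripper value outside its range is refused whole. The fingers move at their own pace and stop on an object; "grip_force" is the grip in N (left out, the last holds). Time passes only in rows, so rows that do not move let the fingers close. It gives the time, the measured TCP pose, the force, the opening and the grip force at its end, in the units of the state.
- read_state(): the state, without advancing time (a new reading comes with each control period).
- read_camera(name): name is "side" or "top"; returns the picture (480x640x3 uint8, red, green, blue); there is no depth.
- camera_model(name): a dict with "camera_matrix" (3x3 intrinsics, pixels), "view" (4x4, takes a point from world to camera coordinates). Camera axes: x right, y up, looking along -z (the intrinsics and any distortion apply to the point x, -y, -z); pixel columns grow to the right and rows downward; lengths in m; the calibration is good to about 2 mm. A picture is of the moment at which its call begins. camera_model takes no time and is no camera call.
- close_job(): hands the job in; it is judged then, once.
The state is a dict: "t": time; "q": joint angles; "dq": joint speeds; "joint_torque": joint torques, N m; "tool_pos": TCP position; "orientation": TCP orientation; "force": force on the tool from outside, world axes, zero at the start; "wrist_torque": the same for the moment, N m; "opening": finger opening in m; "gripper_force": force on a finger pad.
Only numpy, scipy, OpenCV 4.12 (cv2) and the standard library are available. Lean on these libraries where they do the work, as an engineer would, in place of code of your own. Each camera call takes 0.05 s, during which the arm holds its last target. There are 200 camera calls.

## Working session

There is one attempt and no reset: what is moved stays moved. The work goes in short steps, Python scripts to look and compute and a tool call to move; the robot and the scene stay as the last step left them, time stands still between calls to the robot, and variables do not carry over. Pictures are saved under pics/ and viewed, at most 10 in all, crops included, and the job is handed in when it is done.

Besides the shell and the picture viewer there is one more tool, called after "Emit:" in YAML: its name, and indented under it one key for each argument. carry_out: Moves the arm, as the interface text tells. Its arguments: {"type":"object","properties":{"moves":{"type":"array","items":{"type":"object","properties":{"jaw":{"type":"number"},"dx":{"type":"number"},"dy":{"type":"number"},"dz":{"type":"number"},"yaw":{"type":"number"}}}},"grip_force":{"type":"number"}},"required":["moves"]}

```bash
mkdir -p pics; python3 - <<'E'
from plant import *
import cv2
for n in("top","side"):
    cv2.imwrite(f"pics/{n}0.png",read_camera(n)[:,:,::-1]); m=camera_model(n); print(n,m)
s=read_state();print(s)
E
```

```text
top {'camera_matrix': array([[578.60661174,   0.        , 315.64730562],
       [  0.        , 578.60661174, 237.68858923],
       [  0.        ,   0.        ,   1.        ]]), 'view': array([[ 0.01090413, -0.99990575,  0.00834249,  0.05380739],
       [ 0.99236722,  0.01184604,  0.12274756, -0.56392543],
       [-0.12283482,  0.00694036,  0.99240286, -1.01724128],
       [ 0.        ,  0.        ,  0.        ,  1.        ]])}
side {'camera_matrix': array([[477.30661967,   0.        , 325.44711138],
       [  0.        , 477.30661967, 236.35916777],
       [  0.        ,   0.        ,   1.        ]]), 'view': array([[-0.99778598, -0.065588  , -0.01101596,  0.57208427],
       [ 0.01458528, -0.37740206,  0.92593464, -0.1035486 ],
       [-0.06488765,  0.92372393,  0.37752311, -0.92740137],
       [ 0.        ,  0.        ,  0.        ,  1.        ]])}
{'t': 0.1, 'q': array([ 1.11457549e+00,  1.31083587e-01,  1.48915633e+00,  9.81106159e-06,
        1.52302985e+00, -8.53814166e-02]), 'dq': array([-0.00054578, -0.0024428 , -0.00202612, -0.00028501, -0.00076367,
        0.00087089]), 'joint_torque': array([ 9.05145516e-04, -5.61328089e+01, -4.93106782e+01,  7.70633435e-02,
        2.87664053e-02, -6.57168084e-05]), 'tool_pos': array([0.21717478, 0.55876032, 0.21770131]), 'orientation': array([-5.79097181e-01, -3.08729112e+00,  2.53391465e-03]), 'force': array([-0.03871024,  0.60241162, -0.22865525]), 'wrist_torque': array([0.00119897, 0.02185657, 0.01149743]), 'gripper_force': 0.0, 'opening': 0.09319408849113199}
```

View pics/top0.png

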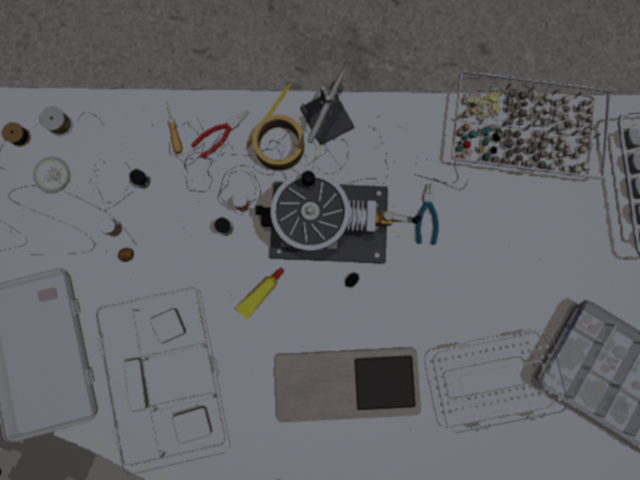

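View pics/side0.png

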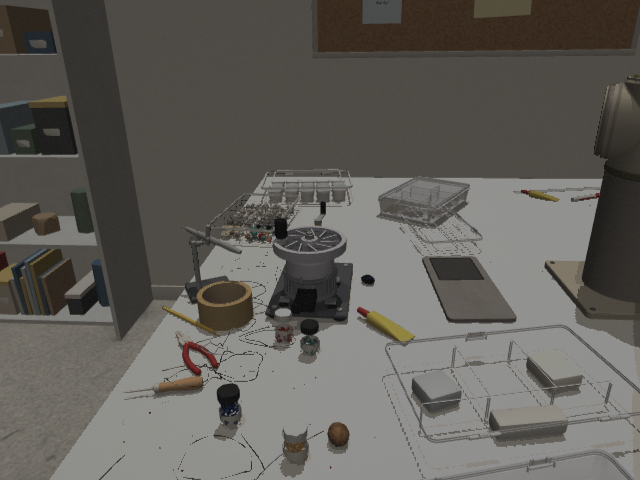

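The top view shows the hub at (311,211), the knob at (308,179) and the cock peg near (417,219). The cylinder points image-right (world -y). The tape roll is at (278,141), and a small stand rises at (330,110).

```bash
cat > h.py <<'E'
from plant import *
import cv2, numpy as np
def cast(n,uv,z):
    m=camera_model(n);K=m["camera_matrix"];V=m["view"];R=V[:3,:3];c=-R.T@V[:3,3]
    d=np.linalg.inv(K)@[uv[0],uv[1],1];d=R.T@(d*[1,-1,-1]);return c+d*(z-c[2])/d[2]
def proj(n,p):
    m=camera_model(n);x=(m["view"]@[*p,1])[:3]*[1,-1,-1];u=m["camera_matrix"]@x;return u[:2]/u[2]
def tool(dw):  # world shift -> tool axes
    R=cv2.Rodrigues(read_state()["orientation"])[0];return R.T@np.array(dw)
E
python3 - <<'E'
from h import *
im=cv2.imread("pics/top0.png")
# tray corners / hub / knob / peg
print("hub",cast("top",(311,211),.131),"knobtop",cast("top",(308,178.5),.166),"peg",cast("top",(417,219),.139),"tape",cast("top",(278,141),.048))
for uv in[(271,184),(387,186),(386,263),(269,261)]:print(cast("top",uv,.016))
a=cv2.resize(im[150:280,220:460],None,fx=3.3,fy=3.3,interpolation=cv2.INTER_CUBIC);a=cv2.convertScaleAbs(a,alpha=1.8)
cv2.imwrite("pics/a.png",a)
s=cv2.imread("pics/side0.png")
a=cv2.resize(s[180:330,170:370],None,fx=4,fy=4,interpolation=cv2.INTER_CUBIC);cv2.imwrite("pics/b.png",cv2.convertScaleAbs(a,alpha=1.8))
print(cv2.Rodrigues(read_state()["orientation"])[0].round(3))
E
```

```text
hub [0.59585299 0.06911423 0.131     ] knobtop [0.64280399 0.07451255 0.166     ] peg [ 0.58330268 -0.10538506  0.139     ] tape [0.73916824 0.13121644 0.048     ]
[0.66573926 0.14471509 0.016     ]
[ 0.66468618 -0.07243484  0.016     ]
[ 0.52013925 -0.0699772   0.016     ]
[0.52133455 0.14545059 0.016     ]
[[-0.932  0.362 -0.001]
 [ 0.362  0.932 -0.002]
 [ 0.    -0.002 -1.   ]]
```

View pics/a.png

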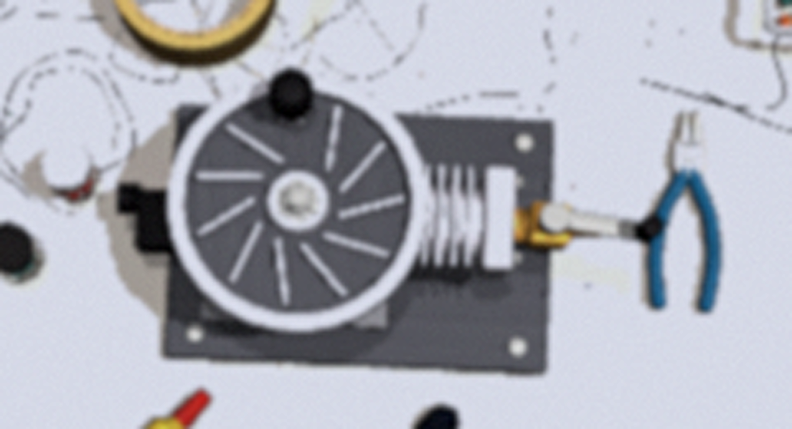

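View pics/b.png

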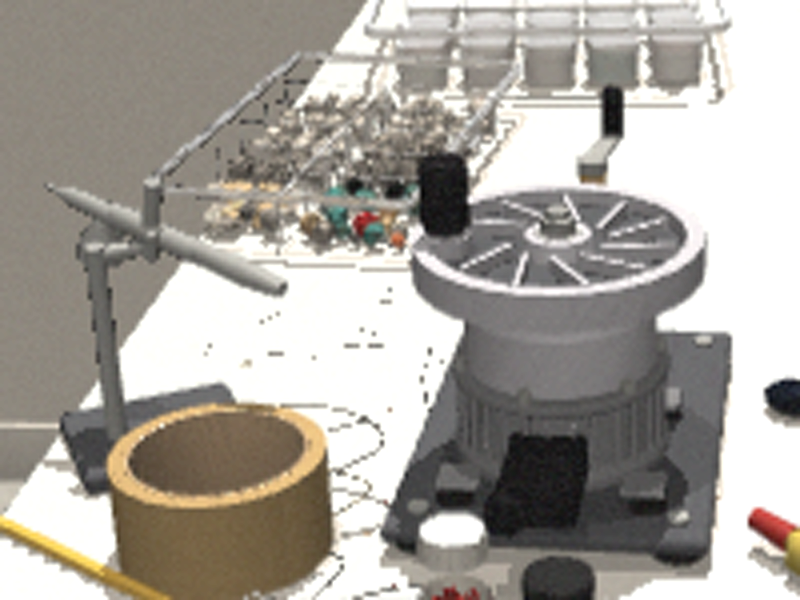

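Emit:
carry_out:
  moves:
    - {"yaw": 0.172, "jaw": 0.05}
    - {"yaw": 0.172}
    - {"yaw": 0.172}
    - {"yaw": 0.172}
    - {"yaw": 0.172}
    - {"yaw": 0.172}
    - {"yaw": 0.172}
    - {"yaw": 0.172}

```text
invalid input at $.moves[0]: expected keys jaw, dx, dy, dz, yaw
```

Emit:
carry_out:
  moves:
    - {"dx": -0.045, "dy": 0.036}
    - {"dx": -0.045, "dy": 0.036}
    - {"dx": -0.045, "dy": 0.036}
    - {"dx": -0.045, "dy": 0.036}
    - {"dx": -0.045, "dy": 0.036}
    - {"dx": -0.045, "dy": 0.036}
    - {"dx": -0.045, "dy": 0.036}
    - {"dx": -0.045, "dy": 0.036}

```text
invalid input at $.moves[0]: expected keys jaw, dx, dy, dz, yaw
```

Emit:
carry_out:
  moves:
    - {"dx": -0.045, "dy": 0.036}
    - {"dx": -0.045, "dy": 0.036}
    - {"dx": -0.045, "dy": 0.036}
    - {"dx": -0.045, "dy": 0.036}
    - {"dx": -0.04, "dy": 0.036}
    - {}

```text
invalid input at $.moves[0]: expected keys jaw, dx, dy, dz, yaw
```

Emit:
carry_out:
  moves:
    - {"jaw": 0.05, "dx": 0, "dy": 0, "dz": 0, "yaw": 0.172}
    - {"jaw": 0.05, "dx": 0, "dy": 0, "dz": 0, "yaw": 0.172}
    - {"jaw": 0.05, "dx": 0, "dy": 0, "dz": 0, "yaw": 0.172}
    - {"jaw": 0.05, "dx": 0, "dy": 0, "dz": 0, "yaw": 0.172}
    - {"jaw": 0.05, "dx": 0, "dy": 0, "dz": 0, "yaw": 0.172}
    - {"jaw": 0.05, "dx": 0, "dy": 0, "dz": 0, "yaw": 0.172}
    - {"jaw": 0.05, "dx": 0, "dy": 0, "dz": 0, "yaw": 0.172}
    - {"jaw": 0.05, "dx": 0, "dy": 0, "dz": 0, "yaw": 0.172}

```text
t: 1.1
tool_pos: [0.2172, 0.5589, 0.218]
orientation: [2.413, 2.01, -0.002]
force: [0.2, -0.6, -0.5]
opening: 0.0499
gripper_force: 0.0
```

Emit:
carry_out:
  moves:
    - {"jaw": 0.05, "dx": -0.045, "dy": 0.036, "dz": 0, "yaw": 0}
    - {"jaw": 0.05, "dx": -0.045, "dy": 0.036, "dz": 0, "yaw": 0}
    - {"jaw": 0.05, "dx": -0.045, "dy": 0.036, "dz": 0, "yaw": 0}
    - {"jaw": 0.05, "dx": -0.045, "dy": 0.036, "dz": 0, "yaw": 0}
    - {"jaw": 0.05, "dx": -0.045, "dy": 0.036, "dz": 0, "yaw": 0}
    - {"jaw": 0.05, "dx": -0.045, "dy": 0.036, "dz": 0, "yaw": 0}
    - {"jaw": 0.05, "dx": -0.045, "dy": 0.036, "dz": 0, "yaw": 0}
    - {"jaw": 0.05, "dx": -0.045, "dy": 0.036, "dz": 0, "yaw": 0}

```text
t: 2.1
tool_pos: [0.4383, 0.1526, 0.2184]
orientation: [-2.408, -2.018, 0.0]
force: [0.3, 0.3, 0.3]
opening: 0.0498
gripper_force: 0.0
```

Emit:
carry_out:
  moves:
    - {"jaw": 0.05, "dx": -0.045, "dy": 0.036, "dz": 0, "yaw": 0}
    - {"jaw": 0.05, "dx": -0.045, "dy": 0.036, "dz": 0, "yaw": 0}
    - {"jaw": 0.05, "dx": -0.045, "dy": 0.036, "dz": 0, "yaw": 0}
    - {"jaw": 0.05, "dx": -0.045, "dy": 0.036, "dz": 0, "yaw": 0}
    - {"jaw": 0.05, "dx": -0.04, "dy": 0.036, "dz": 0, "yaw": 0}
    - {"jaw": 0.05, "dx": 0, "dy": 0, "dz": 0, "yaw": 0}

```text
t: 2.85
tool_pos: [0.577, -0.097, 0.2171]
orientation: [-2.411, -2.012, 0.003]
force: [-0.6, 1.1, 0.1]
opening: 0.0498
gripper_force: 0.0
```

Emit:
carry_out:
  moves:
    - {"jaw": 0.05, "dx": -0.0065, "dy": 0.007, "dz": 0, "yaw": 0}
    - {"jaw": 0.05, "dx": 0, "dy": 0, "dz": 0.03, "yaw": 0}
    - {"jaw": 0.05, "dx": 0, "dy": 0, "dz": 0.03, "yaw": 0}
    - {"jaw": 0.05, "dx": 0, "dy": 0, "dz": 0, "yaw": 0}

```text
t: 3.35
tool_pos: [0.5802, -0.0999, 0.1559]
orientation: [-2.403, -2.017, 0.005]
force: [-0.2, -0.5, 0.2]
opening: 0.0503
gripper_force: 0.0
```

```bash
python3 - <<'E'
from h import *
t=read_camera("top")[:,:,::-1];s=read_camera("side")[:,:,::-1]
p=read_state()["tool_pos"];print(p,proj("top",p),proj("side",p))
a=[cv2.resize(x,(400,500),interpolation=cv2.INTER_CUBIC) for x in(t[170:270,370:450],s[160:260,260:340])]
cv2.imwrite("pics/c.png",cv2.convertScaleAbs(np.hstack(a),alpha=1.8))
E
```

```text
[ 0.5825129  -0.10068348  0.15956156] [416.41516612 217.47193632] [323.39384111 192.98431755]
```

View pics/c.png

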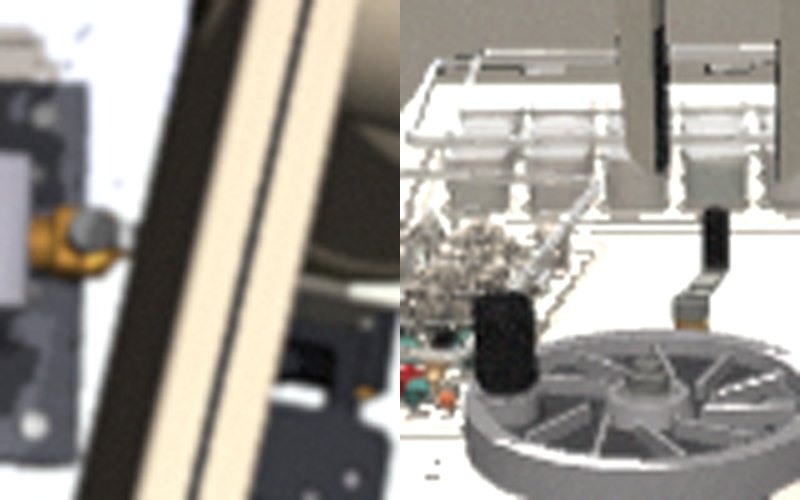

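The fingers straddle the peg: finger mid is near column 324 in the side view, the peg at 323. Next, descend and cage it.

Emit:
carry_out:
  moves:
    - {"jaw": 0.05, "dx": -0.003, "dy": 0, "dz": 0.02, "yaw": 0}
    - {"jaw": 0.05, "dx": 0, "dy": 0, "dz": 0.02, "yaw": 0}
    - {"jaw": 0.03, "dx": 0, "dy": 0, "dz": 0, "yaw": 0}
    - {"jaw": 0.018, "dx": 0, "dy": 0, "dz": 0, "yaw": 0}
    - {"jaw": 0.016, "dx": 0, "dy": 0, "dz": 0, "yaw": 0}
    - {"jaw": 0.016, "dx": 0, "dy": 0, "dz": 0, "yaw": 0}
  grip_force: 4

```text
t: 4.2
tool_pos: [0.5825, -0.1045, 0.1194]
orientation: [2.407, 2.017, 0.001]
force: [3.3, -0.7, 0.7]
opening: 0.0175
gripper_force: 1.1
```

```bash
python3 - <<'E'
from h import *
P=[]
for i in range(4):
    read_camera("side");s=read_state();P.append(np.r_[s["tool_pos"],s["force"],s["opening"]])
print(np.mean(P,0).round(4))
E
```

```text
[ 0.5826 -0.1045  0.1194  2.0839 -0.7     0.8077  0.0164]
```

Emit:
carry_out:
  moves:
    - {"jaw": 0.016, "dx": 0.0002, "dy": -0.0045, "dz": 0, "yaw": 0.1}
    - {"jaw": 0.016, "dx": 0.0002, "dy": -0.0045, "dz": 0, "yaw": 0.1}
    - {"jaw": 0.016, "dx": 0.0002, "dy": -0.0045, "dz": 0, "yaw": 0.1}
    - {"jaw": 0.016, "dx": 0.0002, "dy": -0.0045, "dz": 0, "yaw": 0.1}
    - {"jaw": 0.016, "dx": 0.0002, "dy": -0.0045, "dz": 0, "yaw": 0.1}

```text
t: 5.03
tool_pos: [0.562, -0.0952, 0.1192]
orientation: [2.834, 1.354, 0.002]
force: [3.4, -0.2, 0.1]
opening: 0.0158
gripper_force: 1.2
```

```bash
cat > m.py <<'E'
from h import *
s=read_state();R=cv2.Rodrigues(s["orientation"])[0];y=R[:,1]
print(s["t"],s["tool_pos"].round(4),"yang",np.degrees(np.arctan2(y[1],y[0])).round(1),"F",s["force"].round(1),"Ftool",(R.T@s["force"]).round(1),"tz",s["wrist_torque"].round(2),s["opening"],s["gripper_force"])
E
python3 m.py
```

```text
5.025 [ 0.562  -0.0952  0.1192] yang -38.9 F [ 3.4 -0.2  0.1] Ftool [ 2.   2.8 -0.1] tz [-0.07 -0.41 -0.03] 0.01581822994021899 1.174248531460762
```

Emit:
carry_out:
  moves:
    - {"jaw": 0.016, "dx": 0.0002, "dy": -0.0045, "dz": 0, "yaw": 0.1}
    - {"jaw": 0.016, "dx": 0.0002, "dy": -0.0045, "dz": 0, "yaw": 0.1}
    - {"jaw": 0.016, "dx": 0.0002, "dy": -0.0045, "dz": 0, "yaw": 0.1}
    - {"jaw": 0.016, "dx": 0.0002, "dy": -0.0045, "dz": 0, "yaw": 0.1}
    - {"jaw": 0.016, "dx": 0.0002, "dy": -0.0045, "dz": 0, "yaw": 0.1}
    - {"jaw": 0.016, "dx": 0.0002, "dy": -0.0045, "dz": 0, "yaw": 0.1}
    - {"jaw": 0.016, "dx": 0.0002, "dy": -0.0045, "dz": 0, "yaw": 0.1}
    - {"jaw": 0.016, "dx": 0.0002, "dy": -0.0045, "dz": 0, "yaw": 0.1}

```text
t: 6.02
tool_pos: [0.545, -0.0647, 0.119]
orientation: [3.138, 0.143, 0.001]
force: [1.9, -2.0, 0.4]
opening: 0.0159
gripper_force: 1.1
```

```bash
python3 m.py
```

```text
6.025 [ 0.545  -0.0647  0.119 ] yang -84.8 F [ 1.9 -2.   0.4] Ftool [ 1.7  2.1 -0.4] tz [-0.38 -0.18  0.05] 0.015892236125198623 1.1438573151826859
```

Keep pushing slowly to the stop, watching the force.

Emit:
carry_out:
  moves:
    - {"jaw": 0.016, "dx": 0, "dy": -0.002, "dz": 0, "yaw": 0.04}
    - {"jaw": 0.016, "dx": 0, "dy": -0.002, "dz": 0, "yaw": 0.04}
    - {"jaw": 0.016, "dx": 0, "dy": -0.0015, "dz": 0, "yaw": 0}

```text
t: 6.4
tool_pos: [0.5445, -0.0592, 0.1189]
orientation: [3.141, 0.023, 0.001]
force: [2.0, -2.2, 0.0]
opening: 0.0161
gripper_force: 1.1
```

Emit:
carry_out:
  moves:
    - {"jaw": 0.016, "dx": 0, "dy": -0.001, "dz": 0, "yaw": 0}
    - {"jaw": 0.016, "dx": 0, "dy": 0, "dz": 0, "yaw": 0}

```text
t: 6.65
tool_pos: [0.5445, -0.0584, 0.1189]
orientation: [3.141, 0.024, 0.001]
force: [1.0, -4.0, 1.2]
opening: 0.0161
gripper_force: 2.2
```

Emit:
carry_out:
  moves:
    - {"jaw": 0.016, "dx": 0, "dy": -0.001, "dz": 0, "yaw": 0}
    - {"jaw": 0.016, "dx": 0, "dy": 0, "dz": 0, "yaw": 0}

```text
t: 6.9
tool_pos: [0.5445, -0.0577, 0.119]
orientation: [3.14, 0.023, 0.001]
force: [1.1, -7.3, 2.0]
opening: 0.0162
gripper_force: 3.2
```

Emit:
carry_out:
  moves:
    - {"jaw": 0.016, "dx": 0, "dy": -0.001, "dz": 0, "yaw": 0}
    - {"jaw": 0.016, "dx": 0, "dy": 0, "dz": 0, "yaw": 0}

```text
t: 7.15
tool_pos: [0.5445, -0.0571, 0.119]
orientation: [3.14, 0.023, 0.001]
force: [0.3, -7.5, 3.2]
opening: 0.0161
gripper_force: 4.0
```

Emit:
carry_out:
  moves:
    - {"jaw": 0.016, "dx": 0, "dy": -0.001, "dz": 0, "yaw": 0}
    - {"jaw": 0.016, "dx": 0, "dy": 0, "dz": 0, "yaw": 0}

```text
t: 7.4
tool_pos: [0.5445, -0.0562, 0.1191]
orientation: [3.14, 0.023, 0.001]
force: [0.1, -7.7, 2.8]
opening: 0.0185
gripper_force: 4.0
```

Emit:
carry_out:
  moves:
    - {"jaw": 0.03, "dx": 0, "dy": 0.003, "dz": 0, "yaw": 0}
    - {"jaw": 0.03, "dx": 0, "dy": 0, "dz": 0, "yaw": 0}
    - {"jaw": 0.03, "dx": 0, "dy": 0, "dz": -0.03, "yaw": 0}
    - {"jaw": 0.05, "dx": 0, "dy": 0, "dz": -0.05, "yaw": 0}
    - {"jaw": 0.05, "dx": -0.06, "dy": 0, "dz": 0, "yaw": 0}
    - {"jaw": 0.05, "dx": -0.06, "dy": 0, "dz": 0, "yaw": 0}
    - {"jaw": 0.05, "dx": 0, "dy": 0.06, "dz": 0, "yaw": 0}
    - {"jaw": 0.05, "dx": 0, "dy": 0, "dz": 0, "yaw": 0}

```text
t: 8.4
tool_pos: [0.4242, -0.122, 0.1988]
orientation: [3.141, 0.017, 0.002]
force: [0.4, 0.8, 0.4]
opening: 0.0504
gripper_force: 0.0
```

```bash
python3 - <<'E'
from h import *
t=read_camera("top")[:,:,::-1]
cv2.imwrite("pics/d.png",cv2.convertScaleAbs(cv2.resize(t[150:300,220:460],None,fx=3.3,fy=3.3,interpolation=cv2.INTER_CUBIC),alpha=1.8))
def lines(ut,us):
    A=[]
    for n,u in(("top",ut),("side",us)):
        m=camera_model(n);P=m["camera_matrix"]@np.diag([1,-1,-1.])@m["view"][:3];A+=[u[0]*P[2]-P[0],u[1]*P[2]-P[1]]
    X=np.linalg.svd(np.array(A))[2][-1];return (X[:3]/X[3]).round(4)
print("rod near",lines((313,137),(241,252)),"far",lines((343,67),(182.5,226)))
# knob centre mid height: top (308,179) at .166 ; side crop (443,195)
print("knob tri",lines((308.3,179),(170+443/4,180+165/4)),"peg0 tri",lines((416.4,219.7),(322.6,202)))
print("hub stub",lines((310.3,210.6),(170+557/4,180+212/4)))
print(proj("top",(.594,.07,.128)),proj("top",(.594,.07,.14)))
E
python3 m.py
```

```text
rod near [0.7286 0.0668 0.098 ] far [0.8475 0.0169 0.1272]
knob tri [0.6442 0.0741 0.1603] peg0 tri [ 0.5833 -0.1045  0.1383]
hub stub [0.5957 0.0703 0.1375]
[310.45373271 212.3962764 ] [310.44960434 211.18309459]
8.45 [ 0.4248 -0.1206  0.1988] yang -89.3 F [0.4 0.4 0.3] Ftool [ 0.4 -0.4 -0.3] tz [0.02 0.12 0.02] 0.049607990854583214 0.0
```

View pics/d.png

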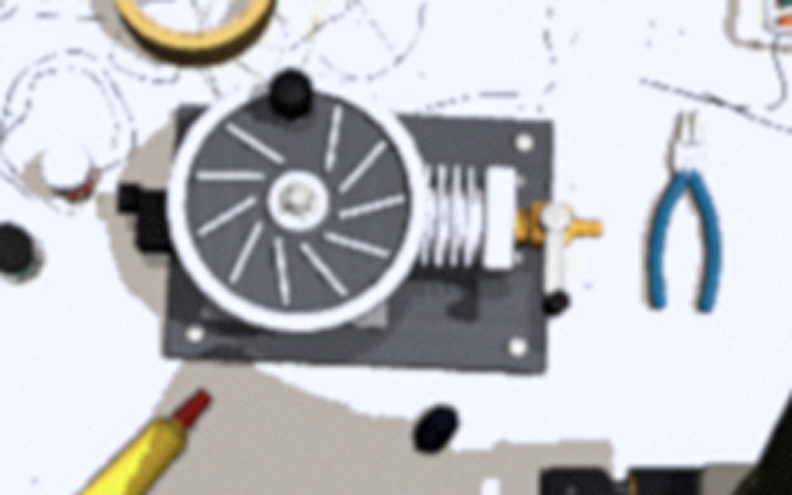

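The cock lever now points at the robot (peg at crop (556,300)), so it is fully shut. The knob and bystanders have not moved. Next, the knob.

Emit:
carry_out:
  moves:
    - {"jaw": 0.05, "dx": 0.0443, "dy": -0.0385, "dz": 0, "yaw": 0}
    - {"jaw": 0.05, "dx": 0.0443, "dy": -0.0385, "dz": 0, "yaw": 0}
    - {"jaw": 0.05, "dx": 0.0443, "dy": -0.0385, "dz": 0, "yaw": 0}
    - {"jaw": 0.05, "dx": 0.0443, "dy": -0.0385, "dz": 0, "yaw": 0}
    - {"jaw": 0.05, "dx": 0.0443, "dy": -0.0385, "dz": 0, "yaw": 0}
    - {"jaw": 0.05, "dx": 0, "dy": 0, "dz": 0, "yaw": 0}
    - {"jaw": 0.05, "dx": 0, "dy": 0, "dz": 0, "yaw": 0}

```text
t: 9.32
tool_pos: [0.6433, 0.0773, 0.1974]
orientation: [-3.141, -0.026, 0.004]
force: [0.4, 0.1, -0.7]
opening: 0.0502
gripper_force: 0.0
```

```bash
python3 m.py; python3 - <<'E'
from h import *
s=read_camera("side")[:,:,::-1]
cv2.imwrite("pics/e.png",cv2.convertScaleAbs(cv2.resize(s[160:300,220:400],None,fx=4,fy=4,interpolation=cv2.INTER_CUBIC),alpha=1.8))
E
```

```text
9.325 [0.6433 0.0773 0.1974] yang -89.0 F [ 0.4  0.1 -0.7] Ftool [ 0.4 -0.1  0.7] tz [-0.03  0.13 -0.01] 0.050200284955263526 0.0
```

View pics/e.png

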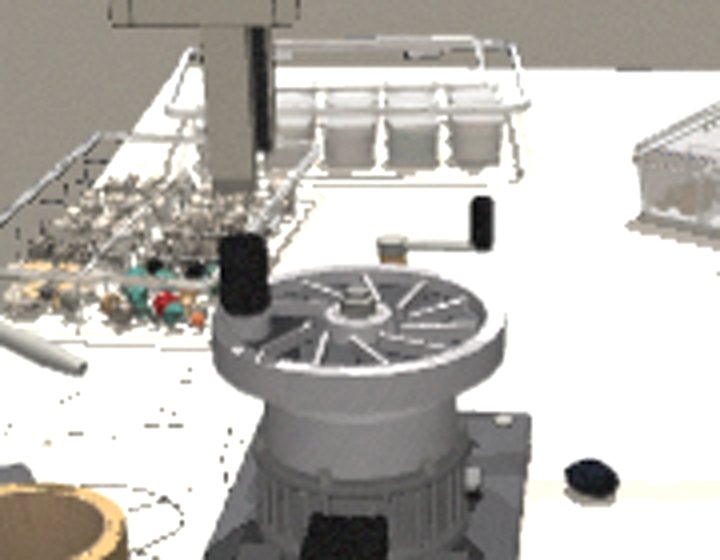

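```bash
python3 - <<'E'
from h import *
p=read_state()["tool_pos"]
print("finger",proj("side",p+[0,.034,0]),"seen 277.5", "knob",proj("side",(.6438,.0743,.149)),proj("side",(.634,.0743,.149)),"seen 280.9")
E
```

```text
finger [277.72171282 207.61712675] seen 277.5 knob [282.02673931 227.446864  ] [287.52617843 227.52101366] seen 280.9
```

Emit:
carry_out:
  moves:
    - {"jaw": 0.05, "dx": 0.001, "dy": 0.003, "dz": 0.02, "yaw": 0}
    - {"jaw": 0.05, "dx": 0, "dy": 0, "dz": 0.02, "yaw": 0}
    - {"jaw": 0.05, "dx": 0, "dy": 0, "dz": 0.02, "yaw": 0}
    - {"jaw": 0.035, "dx": 0, "dy": 0, "dz": 0, "yaw": 0}
    - {"jaw": 0.026, "dx": 0, "dy": 0, "dz": 0, "yaw": 0}
    - {"jaw": 0.015, "dx": 0, "dy": 0, "dz": 0, "yaw": 0}
    - {"jaw": 0.015, "dx": 0, "dy": 0, "dz": 0, "yaw": 0}
  grip_force: 25

```text
t: 10.25
tool_pos: [0.6456, 0.073, 0.1398]
orientation: [3.141, 0.023, 0.003]
force: [0.5, -1.0, 2.4]
opening: 0.0216
gripper_force: 25.0
```

```bash
python3 m.py
```

```text
10.25 [0.6456 0.073  0.1398] yang -89.2 F [ 0.5 -1.   2.4] Ftool [ 0.5  1.  -2.4] tz [-0.13  0.06 -0.02] 0.021556288384335563 24.99664912400931
```

```bash
cat > arc.py <<'E'
from h import *
import sys
C=np.array([.5955,.070]);a0=float(sys.argv[1])
for k in range(int(sys.argv[2])):
    r=[]
    for i in range(8):
        A=np.radians([a0,a0+3]);p=.05*np.c_[np.cos(A),np.sin(A)];w=p[1]-p[0]
        r.append((round(w[0]+.014*w[1],4),round(.014*w[0]-w[1],4)));a0+=3
    print(a0-24,"->",a0,r)
E
cat > f.py <<'E'
from h import *
s=read_state();C=np.array([.5955,.070]);d=s["tool_pos"][:2]-C;a=np.arctan2(d[1],d[0]);F=s["force"]
er=np.r_[np.cos(a),np.sin(a)];et=np.r_[-np.sin(a),np.cos(a)]
print("t",round(s["t"],2),"ang",np.degrees(a).round(1),"R",np.hypot(*d).round(4),"resist",-(F[:2]@et).round(2),"Frad",(F[:2]@er).round(2),"Fz",F[2].round(1),s["opening"].round(4))
E
python3 arc.py 3.5 10
```

```text
3.5 -> 27.5 [(np.float64(-0.0002), np.float64(-0.0026)), (np.float64(-0.0003), np.float64(-0.0026)), (np.float64(-0.0005), np.float64(-0.0026)), (np.float64(-0.0006), np.float64(-0.0025)), (np.float64(-0.0007), np.float64(-0.0025)), (np.float64(-0.0009), np.float64(-0.0025)), (np.float64(-0.001), np.float64(-0.0024)), (np.float64(-0.0011), np.float64(-0.0024))]
27.5 -> 51.5 [(np.float64(-0.0012), np.float64(-0.0023)), (np.float64(-0.0014), np.float64(-0.0022)), (np.float64(-0.0015), np.float64(-0.0022)), (np.float64(-0.0016), np.float64(-0.0021)), (np.float64(-0.0017), np.float64(-0.002)), (np.float64(-0.0018), np.float64(-0.0019)), (np.float64(-0.0019), np.float64(-0.0018)), (np.float64(-0.002), np.float64(-0.0017))]
51.5 -> 75.5 [(np.float64(-0.0021), np.float64(-0.0016)), (np.float64(-0.0021), np.float64(-0.0015)), (np.float64(-0.0022), np.float64(-0.0014)), (np.float64(-0.0023), np.float64(-0.0013)), (np.float64(-0.0024), np.float64(-0.0011)), (np.float64(-0.0024), np.float64(-0.001)), (np.float64(-0.0025), np.float64(-0.0009)), (np.float64(-0.0025), np.float64(-0.0008))]
75.5 ->
[... 1786 characters left out ...]
195.5 -> 219.5 [(np.float64(0.0007), np.float64(0.0025)), (np.float64(0.0009), np.float64(0.0025)), (np.float64(0.001), np.float64(0.0024)), (np.float64(0.0011), np.float64(0.0024)), (np.float64(0.0012), np.float64(0.0023)), (np.float64(0.0014), np.float64(0.0022)), (np.float64(0.0015), np.float64(0.0022)), (np.float64(0.0016), np.float64(0.0021))]
219.5 -> 243.5 [(np.float64(0.0017), np.float64(0.002)), (np.float64(0.0018), np.float64(0.0019)), (np.float64(0.0019), np.float64(0.0018)), (np.float64(0.002), np.float64(0.0017)), (np.float64(0.0021), np.float64(0.0016)), (np.float64(0.0021), np.float64(0.0015)), (np.float64(0.0022), np.float64(0.0014)), (np.float64(0.0023), np.float64(0.0013))]
```

Emit:
carry_out:
  moves:
    - {"jaw": 0.015, "dx": -0.0002, "dy": -0.0026, "dz": 0, "yaw": 0}
    - {"jaw": 0.015, "dx": -0.0003, "dy": -0.0026, "dz": 0, "yaw": 0}
    - {"jaw": 0.015, "dx": -0.0005, "dy": -0.0026, "dz": 0, "yaw": 0}
    - {"jaw": 0.015, "dx": -0.0006, "dy": -0.0025, "dz": 0, "yaw": 0}
    - {"jaw": 0.015, "dx": -0.0007, "dy": -0.0025, "dz": 0, "yaw": 0}
    - {"jaw": 0.015, "dx": -0.0009, "dy": -0.0025, "dz": 0, "yaw": 0}
    - {"jaw": 0.015, "dx": -0.001, "dy": -0.0024, "dz": 0, "yaw": 0}
    - {"jaw": 0.015, "dx": -0.0011, "dy": -0.0024, "dz": 0, "yaw": 0}

```text
t: 11.25
tool_pos: [0.64, 0.0931, 0.1396]
orientation: [3.141, 0.023, 0.003]
force: [2.2, -3.7, 4.7]
opening: 0.0217
gripper_force: 25.0
```

```bash
python3 f.py
```

```text
Traceback (most recent call last):
  File "f.py", line 4, in <module>
    print("t",round(s["t"],2),"ang",np.degrees(a).round(1),"R",np.hypot(*d).round(4),"resist",-(F[:2]@et).round(2),"Frad",(F[:2]@er).round(2),"Fz",F[2].round(1),s["opening"].round(4))
                                                                                                                                                                 ^^^^^^^^^^^^^^^^^^
AttributeError: 'float' object has no attribute 'round'
```

Emit:
carry_out:
  moves:
    - {"jaw": 0.015, "dx": -0.0012, "dy": -0.0023, "dz": 0, "yaw": 0}
    - {"jaw": 0.015, "dx": -0.0014, "dy": -0.0022, "dz": 0, "yaw": 0}
    - {"jaw": 0.015, "dx": -0.0015, "dy": -0.0022, "dz": 0, "yaw": 0}
    - {"jaw": 0.015, "dx": -0.0016, "dy": -0.0021, "dz": 0, "yaw": 0}
    - {"jaw": 0.015, "dx": -0.0017, "dy": -0.002, "dz": 0, "yaw": 0}
    - {"jaw": 0.015, "dx": -0.0018, "dy": -0.0019, "dz": 0, "yaw": 0}
    - {"jaw": 0.015, "dx": -0.0019, "dy": -0.0018, "dz": 0, "yaw": 0}
    - {"jaw": 0.015, "dx": -0.002, "dy": -0.0017, "dz": 0, "yaw": 0}

```text
t: 12.25
tool_pos: [0.6273, 0.1085, 0.1398]
orientation: [3.14, 0.023, 0.005]
force: [5.9, -5.2, 4.2]
opening: 0.0212
gripper_force: 25.0
```

```bash
python3 f.py
```

```text
Traceback (most recent call last):
  File "f.py", line 4, in <module>
    print("t",round(s["t"],2),"ang",np.degrees(a).round(1),"R",np.hypot(*d).round(4),"resist",-(F[:2]@et).round(2),"Frad",(F[:2]@er).round(2),"Fz",F[2].round(1),s["opening"].round(4))
                                                                                                                                                                 ^^^^^^^^^^^^^^^^^^
AttributeError: 'float' object has no attribute 'round'
```

```bash
sed -i 's/,s\["opening"\].round(4)/,s["opening"]/' f.py; python3 f.py
```

```text
t 12.25 ang 50.4 R 0.05 resist 7.82 Frad -0.24 Fz 4.2 0.02123389681700276
```

Emit:
carry_out:
  moves:
    - {"jaw": 0.015, "dx": -0.0021, "dy": -0.0016, "dz": 0, "yaw": 0}
    - {"jaw": 0.015, "dx": -0.0021, "dy": -0.0015, "dz": 0, "yaw": 0}
    - {"jaw": 0.015, "dx": -0.0022, "dy": -0.0014, "dz": 0, "yaw": 0}
    - {"jaw": 0.015, "dx": -0.0023, "dy": -0.0013, "dz": 0, "yaw": 0}

```text
t: 12.75
tool_pos: [0.619, 0.1141, 0.1399]
orientation: [3.14, 0.023, 0.007]
force: [6.7, -7.1, 3.5]
opening: 0.0213
gripper_force: 25.0
```

```bash
python3 f.py
```

```text
t 12.75 ang 62.0 R 0.0499 resist 9.25 Frad -3.16 Fz 3.5 0.02125190405665865
```

Emit:
carry_out:
  moves:
    - {"jaw": 0.015, "dx": -0.0024, "dy": -0.0011, "dz": 0, "yaw": 0}
    - {"jaw": 0.015, "dx": -0.0024, "dy": -0.001, "dz": 0, "yaw": 0}
    - {"jaw": 0.015, "dx": -0.0025, "dy": -0.0009, "dz": 0, "yaw": 0}
    - {"jaw": 0.015, "dx": -0.0025, "dy": -0.0008, "dz": 0, "yaw": 0}

```text
t: 13.25
tool_pos: [0.6095, 0.1178, 0.1399]
orientation: [3.141, 0.023, 0.008]
force: [9.4, -6.5, 2.9]
opening: 0.021
gripper_force: 25.0
```

```bash
python3 f.py
```

```text
t 13.25 ang 73.7 R 0.0498 resist 10.8 Frad -3.57 Fz 2.9 0.02099045459131586
```

Emit:
carry_out:
  moves:
    - {"jaw": 0.015, "dx": -0.0025, "dy": -0.0005, "dz": 0, "yaw": 0}
    - {"jaw": 0.015, "dx": -0.0026, "dy": -0.0004, "dz": 0, "yaw": 0}
    - {"jaw": 0.015, "dx": -0.0026, "dy": -0.0003, "dz": 0, "yaw": 0}
    - {"jaw": 0.015, "dx": -0.0026, "dy": -0.0001, "dz": 0, "yaw": 0}

```text
t: 13.75
tool_pos: [0.5995, 0.1195, 0.14]
orientation: [3.141, 0.023, 0.009]
force: [9.8, -3.9, 0.6]
opening: 0.021
gripper_force: 25.0
```

```bash
python3 f.py
```

```text
t 13.75 ang 85.4 R 0.0496 resist 10.08 Frad -3.05 Fz 0.6 0.02097005033555884
```

Emit:
carry_out:
  moves:
    - {"jaw": 0.015, "dx": -0.0026, "dy": 0, "dz": 0, "yaw": 0}
    - {"jaw": 0.015, "dx": -0.0026, "dy": 0.0001, "dz": 0, "yaw": 0}
    - {"jaw": 0.015, "dx": -0.0026, "dy": 0.0002, "dz": 0, "yaw": 0}
    - {"jaw": 0.015, "dx": -0.0026, "dy": 0.0003, "dz": 0, "yaw": 0}

```text
t: 14.25
tool_pos: [0.5891, 0.1193, 0.14]
orientation: [-3.141, -0.023, -0.01]
force: [10.4, -1.8, 0.7]
opening: 0.0213
gripper_force: 25.0
```

```bash
python3 f.py
```

```text
t 14.25 ang 97.4 R 0.0497 resist 10.11 Frad -3.15 Fz 0.7 0.021290946894446345
```

Emit:
carry_out:
  moves:
    - {"jaw": 0.015, "dx": -0.0026, "dy": 0.0005, "dz": 0, "yaw": 0}
    - {"jaw": 0.015, "dx": -0.0025, "dy": 0.0006, "dz": 0, "yaw": 0}
    - {"jaw": 0.015, "dx": -0.0025, "dy": 0.0007, "dz": 0, "yaw": 0}
    - {"jaw": 0.015, "dx": -0.0025, "dy": 0.0009, "dz": 0, "yaw": 0}

```text
t: 14.75
tool_pos: [0.5788, 0.1169, 0.1399]
orientation: [-3.14, -0.024, -0.009]
force: [9.1, -0.5, -0.2]
opening: 0.0213
gripper_force: 25.0
```

```bash
python3 f.py
```

```text
t 14.75 ang 109.7 R 0.0498 resist 8.42 Frad -3.53 Fz -0.2 0.021278615997838413
```

Emit:
carry_out:
  moves:
    - {"jaw": 0.015, "dx": -0.0024, "dy": 0.001, "dz": 0, "yaw": 0}
    - {"jaw": 0.015, "dx": -0.0024, "dy": 0.0011, "dz": 0, "yaw": 0}
    - {"jaw": 0.015, "dx": -0.0023, "dy": 0.0013, "dz": 0, "yaw": 0}
    - {"jaw": 0.015, "dx": -0.0022, "dy": 0.0014, "dz": 0, "yaw": 0}

```text
t: 15.25
tool_pos: [0.569, 0.1123, 0.1398]
orientation: [-3.139, -0.024, -0.007]
force: [6.8, 0.6, 1.9]
opening: 0.0212
gripper_force: 25.0
```

```bash
python3 f.py
```

```text
t 15.25 ang 122.1 R 0.0499 resist 6.12 Frad -3.1 Fz 1.9 0.021221487054594087
```

Emit:
carry_out:
  moves:
    - {"jaw": 0.015, "dx": -0.0022, "dy": 0.0015, "dz": 0, "yaw": 0}
    - {"jaw": 0.015, "dx": -0.0021, "dy": 0.0016, "dz": 0, "yaw": 0}
    - {"jaw": 0.015, "dx": -0.002, "dy": 0.0017, "dz": 0, "yaw": 0}

```text
t: 15.62
tool_pos: [0.5624, 0.1075, 0.1397]
orientation: [-3.139, -0.024, -0.005]
force: [5.5, 1.5, 3.4]
opening: 0.0213
gripper_force: 25.0
```

```bash
python3 f.py
```

```text
t 15.62 ang 131.5 R 0.05 resist 5.16 Frad -2.53 Fz 3.4 0.021288636665688716
```

Emit:
carry_out:
  moves:
    - {"jaw": 0.015, "dx": -0.0019, "dy": 0.0018, "dz": 0, "yaw": 0}
    - {"jaw": 0.015, "dx": -0.0018, "dy": 0.0019, "dz": 0, "yaw": 0}

```text
t: 15.88
tool_pos: [0.5581, 0.1032, 0.1395]
orientation: [-3.14, -0.024, -0.003]
force: [3.5, 2.0, 6.7]
opening: 0.021
gripper_force: 25.0
```

```bash
python3 f.py
```

```text
t 15.88 ang 138.5 R 0.05 resist 3.8 Frad -1.32 Fz 6.7 0.02102396394182753
```

Emit:
carry_out:
  moves:
    - {"jaw": 0.015, "dx": -0.0017, "dy": 0.002, "dz": 0, "yaw": 0}
    - {"jaw": 0.015, "dx": -0.0016, "dy": 0.0021, "dz": 0, "yaw": 0}

```text
t: 16.12
tool_pos: [0.5545, 0.0988, 0.1394]
orientation: [-3.141, -0.024, -0.002]
force: [2.3, 0.6, 7.0]
opening: 0.0208
gripper_force: 25.0
```

```bash
python3 f.py
```

```text
t 16.12 ang 144.9 R 0.0501 resist 1.87 Frad -1.54 Fz 7.0 0.02082051465396696
```

Emit:
carry_out:
  moves:
    - {"jaw": 0.015, "dx": 0, "dy": 0, "dz": 0, "yaw": 0}
    - {"jaw": 0.015, "dx": 0, "dy": 0, "dz": 0, "yaw": 0}
  grip_force: 10

```text
t: 16.38
tool_pos: [0.5543, 0.0986, 0.1393]
orientation: [-3.141, -0.023, -0.001]
force: [1.1, -0.1, 6.4]
opening: 0.0214
gripper_force: 10.0
```

```bash
python3 f.py
```

```text
t 16.38 ang 145.3 R 0.0501 resist 0.51 Frad -1.0 Fz 6.4 0.021387428431726162
```

Emit:
carry_out:
  moves:
    - {"jaw": 0.025, "dx": 0, "dy": 0, "dz": 0, "yaw": 0}
    - {"jaw": 0.035, "dx": 0, "dy": 0, "dz": 0, "yaw": 0}
    - {"jaw": 0.05, "dx": 0, "dy": 0, "dz": 0, "yaw": 0}
    - {"jaw": 0.05, "dx": 0, "dy": 0, "dz": 0, "yaw": 0}

```text
t: 16.88
tool_pos: [0.5539, 0.0982, 0.1383]
orientation: [3.141, 0.023, -0.001]
force: [0.3, -0.7, -0.5]
opening: 0.0484
gripper_force: 0.0
```

```bash
python3 f.py
```

```text
t 16.88 ang 145.9 R 0.0503 resist -0.39 Frad -0.65 Fz -0.5 0.048438915818179856
```

Emit:
carry_out:
  moves:
    - {"jaw": 0.05, "dx": 0, "dy": 0, "dz": -0.02, "yaw": 0}
    - {"jaw": 0.05, "dx": 0, "dy": 0, "dz": -0.03, "yaw": 0}
    - {"jaw": 0.05, "dx": 0, "dy": 0, "dz": -0.03, "yaw": 0}
    - {"jaw": 0.05, "dx": -0.05, "dy": 0.03, "dz": 0, "yaw": 0}
    - {"jaw": 0.05, "dx": -0.05, "dy": 0.03, "dz": 0, "yaw": 0}
    - {"jaw": 0.05, "dx": -0.02, "dy": 0.05, "dz": 0, "yaw": 0}
    - {"jaw": 0.05, "dx": 0, "dy": 0.06, "dz": 0, "yaw": 0}
    - {"jaw": 0.05, "dx": 0, "dy": 0.05, "dz": 0, "yaw": 0}

```text
t: 17.88
tool_pos: [0.4375, -0.1256, 0.2209]
orientation: [3.14, 0.023, 0.005]
force: [0.5, -1.0, -0.7]
opening: 0.0501
gripper_force: 0.0
```

```bash
python3 - <<'E'
from h import *
t=read_camera("top")[:,:,::-1]
cv2.imwrite("pics/g.png",cv2.convertScaleAbs(cv2.resize(t[150:300,220:460],None,fx=3.3,fy=3.3,interpolation=cv2.INTER_CUBIC),alpha=1.8))
E
```

```text
(no output)
```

View pics/g.png

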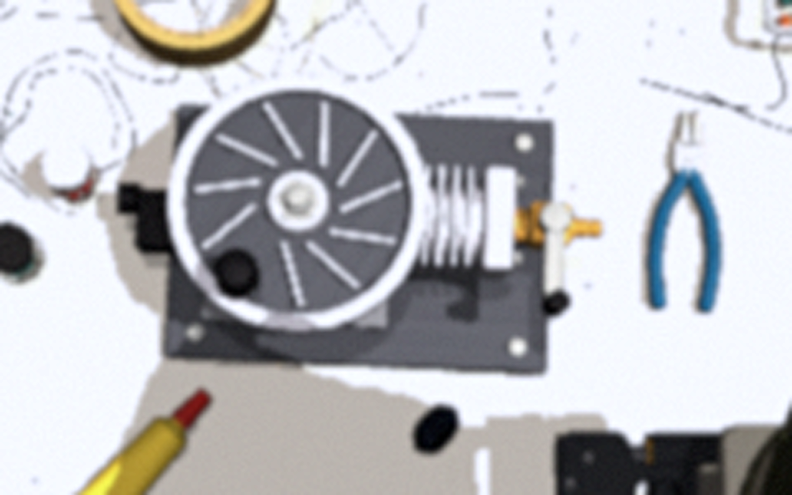

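The knob rests at crop (236,272), the cock is still shut, and the bystanders have not moved. I'll confirm the wheel is at rest before handing in.

```bash
python3 - <<'E'
from h import *
def knob():
    t=read_camera("top")[215:250,275:310].max(2);m=(t<28).astype(np.uint8)
    n,l,st,c=cv2.connectedComponentsWithStats(m);i=1+np.argmax(st[1:,4]);u=c[i]+[275,215];k=cast("top",u,.166);d=k[:2]-[.5955,.070]
    return u.round(2),st[i,4],np.degrees(np.arctan2(d[1],d[0])).round(1),np.hypot(*d).round(4)
print(knob())
for i in range(16): read_camera("side")
print(knob())
E
```

```text
(array([291.07, 232.21]), np.int32(150), np.float64(143.0), np.float64(0.0504))
(array([291.05, 232.26]), np.int32(149), np.float64(143.0), np.float64(0.0504))
```

The wheel stays put at about 143–145°, with the top estimated at about 136°.

```bash
python3 -c "from plant import *; print(close_job())"
```

```text
the job is handed in; nothing more can be done
None
```

The bleed cock is shut on its stop; the flywheel was led anticlockwise past the compression peak and released roughly 8° past the estimated top, where it stayed still, and the job is handed in (no verdict was returned).

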